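Load and cover a tube carrier on the laboratory mixer

TASK

Set the tube carrier with the green caps all the way down into the mixer's pocket, then take the yellow lid from its sloping stand and fit it squarely over that carrier, lowering each part all the way down before you let go of it. Only then press the lid down, firmly but without ramming it, until the mixer's stiff platform has sunk to the bottom of its travel. Keep the carrier upright and leave everything else on the bench where it is.

Things in the scene. Friction and masses are not known exactly. Their poses are not given: they have to be found in the camera images.
- rack: the carrier to load: blue block 150 x 60 x 62 mm (x, y, z) with 12 green caps sunk just below its rim, about 0.42 kg. Origin: centre of the underside; x along its length, z up. It can be gripped from above across its 60 mm width.
- rack_b: a second carrier of the same shape with purple caps; not part of the job, leave it. Origin: centre of the underside.
- mixer: white mixer housing 240 x 150 x 50 mm, fixed. Origin: centre of the underside; x along its length. Central pocket for one carrier, length along x: grey guide walls at both ends and at the corners of the long sides (middle 90 mm of these open for fingers), 154 x 64 mm inside, straight to 78 mm above the bench, then flared 7 mm outwards up to 89 mm.
- platform_top (a point): centre of the top of the orange platform in the pocket, on which the carrier stands; it moves with the platform (66 mm above the bench when the platform is up, 56 mm when it is down). x along the pocket's length, z up.
- platform (a joint): how far the platform has been pushed down: 0 m up, 0.010 m at the bottom. Friction holds it where it is left: it takes about 17 N in all (the weight of the parts on it included) to move it, so set the carrier down lightly.
- stand: lid stand, fixed: base 160 x 96 mm under a steel board that slopes 35 degrees, its low edge with a 10 mm ledge towards the stand's -x, which faces away from the robot. Origin: centre of the underside.
- lid: yellow lid 160 x 70 x 18 mm, 0.18 kg; skirt 154 x 64 mm inside (2 mm play each side on a carrier's rim), 14 mm deep; home, its origin is 48 mm above the carrier's. Black grip rib on top: 70 mm along x, 12 mm thick along y, from 18 to 50 mm above the origin. Origin: centre of the skirt's lower edge; x along its length, z out through the rib. Starts on the 35 degree slope. Either way round fits.
- cup: red cup, 72 mm across, 55 mm high; leave it. Origin: centre of the underside.
- bottle: amber bottle, 64 mm across, 130 mm high; leave it. Origin: centre of the underside.
- pot: white pot with a yellow cap, 54 mm across, 60 mm high; leave it. Origin: centre of the underside.
- notepad: paper pad 100 x 75 x 14 mm; leave it. Origin: centre of the underside.
- beaker: glass beaker, 72 mm across, 90 mm high; leave it. Origin: centre of the underside.

How it is judged:
By the outcome, as a careful person would: the job done as asked, in the order asked, and still so for the second after the job is handed in, with the robot touching nothing.
It also fails if it takes over 58 s, if anything falls off the work surface, if the arm or the gripper's body presses on something with over 40 N, if the wrist force passes 120 N, or if a joint passes its speed limit or range.

ROBOT

A 7-joint arm with a two-finger parallel gripper is mounted at the origin on the work surface. World frame = base frame: x ahead of the robot, y to its left, z up, the work surface at z = 0. Lengths are in mm, angles in rad, forces in N, time in s.
With the tool pointing down it reaches from about 425 to 1025 mm from the base axis. Payload 3.6 kg.
Tool frame: the origin (TCP) lies midway between the tips of the shut fingers; the grasp point (between the pads) lies 19 mm behind it (arm.pinch_z is the z of the grasp point in the tool frame, in mm); z points along the fingers, y is the line along which they close (so a half turn about z gives the same grasp; the last joint's range is limited). The gripper opens to 85 mm and grips with 20 to 120 N. Pads are 22 mm wide; open, the fingers measure 114 mm over their backs; the gripper's body (76 mm by 85 mm) begins 54 mm behind the grasp point. The pads swing forward as they close: fully open they stand 13 mm farther back than shut.
Start: joints at [1.135, 0.591, 0.048, 1.609, -0.033, 0.943, -0.034], TCP at [243.01, -683.064, 231.302] pointing down, gripper open.
Joint ranges: [-2.69, 2.69], [-0.47, 2.24], [-1.27, 1.36], [0.19, 2.51], [-1.53, 4.68], [0.08, 2.07], [-3.09, 3.09]. Speed limits (rad/s): [2.57, 2.57, 3.14, 3.14, 3.14, 3.14, 3.14].

INTERFACE

Orientations are given as a rotation vector (axis times angle).
In Python, from cell import arm gives the robot as it stands.
- The arm moves only by the tool apply_moves, never from a script. Its argument "motion" is a list that holds one entry, the list of rows, each a list of 7 numbers: the shift along the world's x, y, z scaled (see below), then the turn, a rotation vector about the world's x, y, z scaled (see below), then the closure, from -1 (fully open) to 1 (shut). A call has 1 to 20 rows; each row shifts and turns the commanded pose from where the row before left it; what a row does not reach is not made up. The controller multiplies each number of a shift by 0.5 m and each number of a turn by 5 degrees. A row lasts 1/12 s, in which the tool goes at most 41.7 mm and 7.16 degrees, less where a joint would pass 70% of its speed; a pose out of reach is approached as far as the arm can. A call with a number of a shift or a turn outside -1 to 1 is refused whole. A call with a gripper value outside its range is refused whole. The fingers move at their own pace and stop on an object; "squeeze" is the grip in N (left out, the last holds). Time passes only in rows, so rows that do not move let the fingers close. It gives the time, the measured TCP pose, the force, the opening and the grip force at its end, in the units of the state.
- arm.get_state(): the state, without advancing time (a new reading comes with each control period).
- arm.camera(name): name is "scene" or "top" or "wrist"; returns the picture (420x560x3 uint8, blue, green, red); there is no depth.
- arm.camera_params(name): a dict with "fx", "fy", "cx", "cy" (pixels), "k1" (the pictures are not rectified: a ray, as slopes to the right and down, at radius r is drawn at 1 + k1 r^2 times it, then the intrinsics apply), "rvec" (rotation vector, rad) and "tvec" (3), from world to camera coordinates, as OpenCV has them. Camera axes: x right, y down, z forward; pixel columns grow to the right and rows downward; lengths in mm; the calibration is good to about 2 mm. A picture is of the moment at which its call begins: read the wrist's pose just before it. camera_params takes no time and is no camera call; for the wrist camera it gives the pose at the moment of the call.
- arm.hand_in(): hands the job in; it is judged then, once.
Trained networks look in the newest picture that a camera, given by its name, has taken for a name from the list of things; names that differ only in an ending like _2 or _b are one class to them, and where a whole thing is asked for, a point or a joint stands for the part that bears it (a point fixed in the world has none). Each returns a list of dicts, best first, with "conf" (0 to 1); they miss things now and then, are a little off and sometimes report something else, mostly with a low value. They report only what shows in the picture. A call takes as long as a camera call.
- arm.look_for(camera, target): "centre" ([column, row] in pixels, amid what is visible of it).
- arm.spot_point(camera, target): "centre" ([column, row] in pixels: a listed point, or the origin of a listed thing).
The state is a dict: "t": time; "q": joint angles; "joint_vel": joint speeds; "joint_efforts": joint torques, N m; "tool_pos": TCP position; "ee_rot": TCP orientation; "wrist_force": force on the tool from outside, world axes, zero at the start; "wrist_torque": the same for the moment, N m; "grip_width": opening from 0.0 (shut) to 1.0 (fully open); "finger_force": force on a finger pad.
Only numpy, scipy, OpenCV 4.12 (cv2) and the standard library are available. Lean on these libraries where they do the work, as an engineer would, in place of code of your own. Each camera call takes 0.05 s, during which the arm holds its last target. There are 200 camera calls.

## Working session

There is one attempt and no reset: what is moved stays moved. The work goes in short steps, Python scripts to look and compute and a tool call to move; the robot and the scene stay as the last step left them, time stands still between calls to the robot, and variables do not carry over. Pictures are saved under pics/ and viewed, at most 10 in all, crops included, and the job is handed in when it is done.

Besides the shell and the picture viewer there is one more tool, called after ">>>" as a command line: name --argument value ..., lists and objects as JSON in quotes. apply_moves: Moves the arm, as the interface text tells. Shifts and turns lie within -1 to 1; 1 stands for 0.5 m of shift or 5 degrees of turn. Its arguments: {"type":"object","properties":{"motion":{"type":"array"},"squeeze":{"type":"number"}},"required":["motion"]}

```bash
ls; mkdir -p pics; python3 - <<'E'
from cell import arm
import cv2
for c in ("scene","top"):
    cv2.imwrite(f"pics/{c}0.png",arm.camera(c))
    p=arm.camera_params(c);print(c,p)
    for n in ("rack","mixer","platform_top","stand","lid"):
        print(n,[(round(d['conf'],2),[round(float(v),1) for v in d['centre']]) for d in arm.spot_point(c,n)[:3]],[(round(d['conf'],2),[round(float(v),1) for v in d['centre']]) for d in arm.look_for(c,n)[:3]])
print(arm.get_state())
E
```

```text
pics
scene {'fx': 432.4363304918436, 'fy': 432.4363304918436, 'cx': 284.7892665301329, 'cy': 210.92214077532168, 'k1': -0.11525930861928953, 'rvec': array([ 2.01215612,  1.148507  , -0.51079835]), 'tvec': array([-281.77606037, -245.16309887, 1582.33596327])}
rack [(0.76, [234.8, 262.4]), (0.72, [295.0, 292.0]), (0.56, [158.8, 254.1])] [(0.97, [157.4, 246.6]), (0.68, [234.9, 255.5])]
mixer [(0.63, [312.3, 233.5])] [(0.93, [309.7, 224.6])]
platform_top [(0.84, [312.5, 213.4])] [(0.7, [310.0, 214.5])]
stand [(0.81, [374.4, 191.4])] [(0.84, [372.3, 190.9])]
lid [(0.87, [382.5, 170.9])] [(0.72, [386.5, 170.7])]
top {'fx': 476.25295373518884, 'fy': 476.25295373518884, 'cx': 282.05637035228665, 'cy': 207.94294286111483, 'k1': -0.046050620437572215, 'rvec': array([ 2.13963158, -2.07238218,  0.23130879]), 'tvec': array([   4.85492568,  579.59417202, 1241.50686568])}
rack [(0.97, [353.7, 213.5]), (0.88, [410.8, 259.6])] [(0.89, [417.4, 257.1]), (0.78, [355.7, 213.0])]
mixer [(0.72, [270.2, 209.8]), (0.62, [198.7, 162.0])] [(0.56, [270.7, 209.2]), (0.45, [217.1, 287.8])]
platform_top [(0.7, [26
[... 270 characters left out ...]
 0.04839657,  1.60850965, -0.03333865,
        0.94270512, -0.03369271]), 'joint_vel': array([-1.05253168e-03,  4.64030046e-05,  7.86317008e-04,  1.39233306e-03,
       -1.04770713e-03,  1.72565262e-03,  1.56211503e-04]), 'joint_efforts': array([-5.93274626e-05, -5.48656833e+01,  1.54564820e+00, -1.98538148e+01,
        9.28463414e-03,  1.49911713e-03, -3.85142286e-06]), 'tool_pos': array([ 243.03883918, -683.04416542,  231.28744676]), 'ee_rot': array([-3.09578184e+00, -5.34357149e-01,  7.21329363e-07]), 'wrist_force': array([1.40369666, 0.70167412, 0.69139396]), 'wrist_torque': array([-4.20436395e-03,  3.83328659e-02, -9.31831267e-05]), 'finger_force': 0.0, 'grip_width': 0.9980269850668914}
```

View pics/scene0.png

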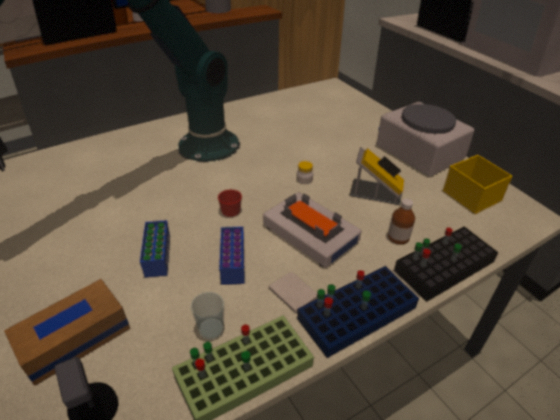

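View pics/top0.png

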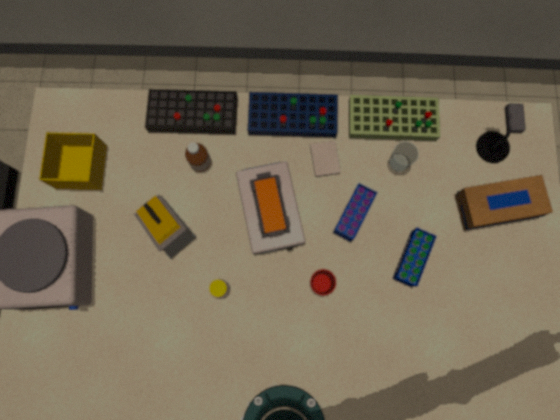

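Top view: the green-capped rack is near (415,257), the purple one near (355,212), the mixer near (270,207), and the lid on its stand near (158,220). Next I'll get coarse positions, with yaw from colour masks.

```bash
cat > h.py <<'E'
from cell import arm
import cv2, numpy as np
from scipy.spatial.transform import Rotation as R
def prm(c):
    p=arm.camera_params(c); return dict(K=np.array([p['fx'],p['fy'],p['cx'],p['cy']]),k=p['k1'],R=R.from_rotvec(p['rvec']).as_matrix(),t=np.array(p['tvec']))
def proj(p,X):
    c=np.atleast_2d(X)@p['R'].T+p['t']; s=c[:,:2]/c[:,2:]; r=(s**2).sum(1,keepdims=True)
    return s*(1+p['k']*r)*p['K'][:2]+p['K'][2:]
def ray(p,uv):
    d=(np.atleast_2d(uv)-p['K'][2:])/p['K'][:2]; s=d.copy()
    for _ in range(20): s=d/(1+p['k']*(s**2).sum(1,keepdims=True))
    return -p['R'].T@p['t'], np.c_[s,np.ones(len(s))]@p['R']
def atz(p,uv,z):
    o,d=ray(p,uv); return (o+d*((z-o[2])/d[:,2:]))[:,:2]
def tri(obs):
    A=0;b=0
    for p,uv in obs:
        o,d=ray(p,uv); d=d[0]/np.linalg.norm(d[0]); M=np.eye(3)-np.outer(d,d); A=A+M; b=b+M@o
    return np.linalg.solve(A,b)
def mask(im,h0,h1,s=90,v=50):
    return cv2.inRange(cv2.cvtColor(im,cv2.COLOR_BGR2HSV),(h0,s,v),(h1,255,255))
def blob(p,m,z,near=None,box=60):
    "min-area rect of the mask's largest blob (near a pixel), mapped to height z: centre, yaw deg, size"
    if near is not None:
        w=np.zeros_like(m); cv2.circle(w,tuple(int(v) for v in near),box,255,-1); m=m&w
    cs=cv2.findContours(m,cv2.RETR_EXTERNAL,cv2.CHAIN_APPROX_NONE)[0]
    pts=np.concatenate([c for c in cs if cv2.contourArea(c)>15])[:,0].astype(float)
    X=atz(p,pts,z).astype(np.float32)
    (c,s,a)=cv2.minAreaRect(X)
    if s[0]<s[1]: a+=90; s=s[::-1]
    return np.round(c,1),round((a+90)%180-90,1),np.round(s,1)
E
python3 - <<'E'
from h import *
t=prm('top');s=prm('scene');im=cv2.imread('pics/top0.png')
print('rack',blob(t,mask(im,45,85,80,40),60,(415,257),32))
print('rack_b at',atz(t,(355,212),62))
print('plat',blob(t,mask(im,3,14,150,80),66,(270,205),40))
print('lid',blob(t,mask(im,20,32,100,80),70,(160,222),35))
for n,a,b in(('mixer',(270.2,209.8),(312.3,233.5)),('plat',(268.5,201.6),(312.5,213.4)),('stand',(165.5,227),(374.4,191.4)),('lid',(159.4,218.8),(382.5,170.9))):
    print(n,tri([(t,a),(s,b)]))
for n,uv,z in(('cup',(323,282),55),('bottle',(197,155),130),('pot',(219,288),60)): print(n,atz(t,uv,z))
w=prm('wrist');print('cam',-w['R'].T@w['t'],w['R'][2],w['K'])
E
```

```text
rack (array([ 459.4, -342.8]), -21.9, array([138.1,  43.1]))
rack_b at [[ 574.55861025 -176.96967697]]
plat (array([588. ,  58.1]), 14.0, array([151.2,  60.8]))
lid (array([535.2, 362.2]), 41.8, array([121. ,  76.6]))
mixer [588.81665426  60.39993602  -1.66534383]
plat [591.86688327  59.21209227  76.18229301]
stand [525.31490553 352.51077182  -1.38522221]
lid [535.38358611 353.77871834  83.11918749]
cup [[382.04605253 -92.30908373]]
bottle [[701.58064267 254.38465412]]
pot [[357.06263986 183.71482456]]
cam [ 313.573565   -658.10592015  373.61954663] [-0.27804286 -0.09958348 -0.95539275] [335.46288432 335.46288432 282.1140763  204.73508197]
```

>>> apply_moves --motion '[[[0.036,0.0567,0,0,0,-0.69,-1],[0.036,0.0567,0,0,0,-0.69,-1],[0.036,0.0567,0,0,0,-0.69,-1],[0.036,0.0567,0,0,0,-0.69,-1],[0.036,0.0567,0,0,0,-0.69,-1],[0.036,0.0567,0,0,0,-0.69,-1],[0.036,0.0567,0,0,0,-0.69,-1],[0.036,0.0567,0,0,0,-0.69,-1],[0.036,0.0567,0,0,0,-0.69,-1],[0.036,0.0567,0,0,0,-0.69,-1],[0.036,0.0567,0,0,0,-0.69,-1],[0.036,0.0567,0,0,0,-0.69,-1],[0,0,0,0,0,0,-1],[0,0,0,0,0,0,-1]]]'

```text
t: 2.27
tool_pos: [461.1, -340.0, 231.4]
ee_rot: [-3.086, 0.584, -0.001]
wrist_force: [-0.7, 1.0, -0.8]
grip_width: 1.0
finger_force: 0.0
```

```bash
cat >> h.py <<'E'
def tool():
    s=arm.get_state(); M=R.from_rotvec(s['ee_rot']).as_matrix(); return np.array(s['tool_pos']),M
E
python3 - <<'E'
from h import *
p,M=tool();print(p,M.round(3))
w=prm('wrist');im=arm.camera('wrist');cv2.imwrite('pics/w1.png',im)
m=mask(im,45,85,80,40);print('caps',blob(w,m,60,proj(w,[459,-343,60])[0],130))
m=mask(im,45,130,80,40);print('body',blob(w,m,62,proj(w,[459,-343,60])[0],150))
print(proj(w,[459,-343,60]),arm.spot_point('wrist','rack')[:3],arm.pinch_z)
E
```

```text
[ 461.11811986 -340.03783568  231.3675556 ] [[ 0.931 -0.366  0.001]
 [-0.366 -0.931  0.001]
 [ 0.    -0.001 -1.   ]]
caps (array([ 458.7, -347. ]), -22.2, array([135.9,  42.7]))
body (array([ 458.9, -346.7]), -22.5, array([148.7,  58.9]))
[[285.28800648 184.05534285]] [{'centre': [106.0, 122.9], 'conf': 0.88}] -18.700000000000003
```

View pics/w1.png

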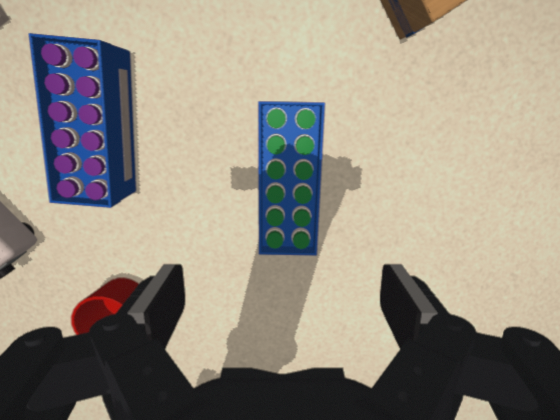

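The wrist view shows the green carrier centred near (290,178) and unobstructed. Its outline measures 148.7x58.9 mm, which matches the given 150x60.

>>> apply_moves --motion '[[[-0.0022,-0.0067,-0.05,0,0,-0.08,-1],[-0.0022,-0.0067,-0.07,0,0,-0.08,-1],[0,0,-0.07,0,0,0,-1],[0,0,-0.07,0,0,0,-1],[0,0,-0.06,0,0,0,-1],[0,0,-0.05,0,0,0,-1],[0,0,-0.036,0,0,0,-1],[0,0,-0.02,0,0,0,-1],[0,0,0,0,0,0,-1],[0,0,0,0,0,0,1],[0,0,0,0,0,0,1],[0,0,0,0,0,0,1],[0,0,0,0,0,0,1],[0,0,0,0,0,0,1],[0,0,0,0,0,0,1]]]' --squeeze 60

```text
t: 3.62
tool_pos: [458.1, -349.2, 20.0]
ee_rot: [-3.08, 0.615, -0.004]
wrist_force: [0.9, 2.3, 6.4]
grip_width: 0.698
finger_force: 66.5
```

>>> apply_moves --motion '[[[0,0,0.03,0,0,0,1],[0,0,0.06,0,0,0,1],[0,0,0.06,0,0,0,1],[0,0,0.06,0,0,0,1],[0.038,0.0496,0.035,0,0,0.66,1],[0.038,0.0496,0.035,0,0,0.66,1],[0.038,0.0496,0.035,0,0,0.66,1],[0.038,0.0496,0.035,0,0,0.66,1],[0.038,0.0496,0.035,0,0,0.66,1],[0.038,0.0496,0.035,0,0,0.66,1],[0.038,0.0496,0.035,0,0,0.66,1],[0.038,0.0496,0.035,0,0,0.66,1],[0.038,0.0496,0.035,0,0,0.66,1],[0.038,0.0496,0.035,0,0,0.66,1],[0,0,0,0,0,0.66,1],[0,0,0,0,0,0,1],[0,0,0,0,0,0,1]]]'

```text
t: 5.03
tool_pos: [645.5, -102.2, 297.6]
ee_rot: [3.119, 0.373, -0.004]
wrist_force: [-0.2, -1.3, -4.3]
grip_width: 0.697
finger_force: 66.8
```

```bash
python3 - <<'E'
from h import *
p,M=tool();print(p,M.round(3))
w=prm('wrist');im=arm.camera('wrist');cv2.imwrite('pics/w2.png',im)
u=proj(w,[589,59,66])[0];print(u)
m=mask(im,3,14,150,80);cv2.imwrite('pics/m.png',m);print('plat',blob(w,m,66,u,130))
print('rack',blob(w,mask(im,45,130,80,40),p[2]+44,proj(w,p+[0,0,44])[0],150))
print(arm.spot_point('wrist','platform_top')[:2],arm.spot_point('wrist','mixer')[:2],arm.get_state()['wrist_force'])
E
```

```text
[ 645.50553218 -102.1812423   297.62183563] [[ 0.972  0.236 -0.002]
 [ 0.236 -0.972 -0.001]
 [-0.002  0.001 -1.   ]]
[133.03802764 184.43322719]
plat (array([588.5,  55. ]), 13.9, array([148.2,  59.8]))
rack (array([660.7, -99.5]), 12.7, array([75.7, 59.7]))
[{'centre': [138.0, 186.0], 'conf': 0.85}] [{'centre': [156.2, 171.7], 'conf': 0.89}] [ 0.55682314 -1.38663138 -4.204259  ]
```

View pics/w2.png

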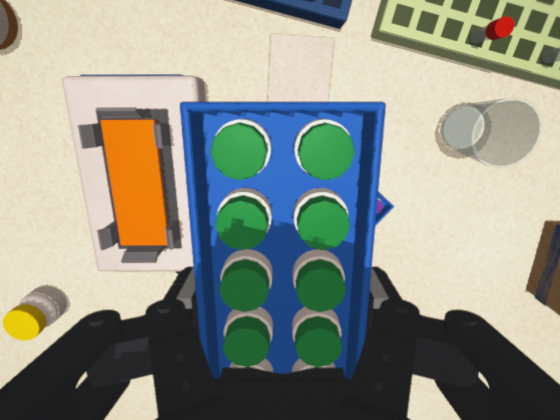

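```bash
python3 - <<'E'
from h import *
p,M=tool();w=prm('wrist')
for z in(337.6,339.6,341.6):
    X=atz(w,[(182,102),(385,102)],z);Y=np.c_[X,[z]*2]-p;print(z,(Y@M).round(1),np.linalg.norm(X[0]-X[1]))
t=prm('top');im=arm.camera('top')
m=mask(im,3,14,150,80);print('top plat',blob(t,m,66,proj(t,[588,57,66])[0],40))
s=prm('scene');im=arm.camera('scene');m=mask(im,3,14,150,80);print('scene plat',blob(s,m,66,proj(s,[588,57,66])[0],40))
E
```

```text
337.6 [[ 74.6 -28.8 -40.6]
 [ 74.6  30.  -40.6]] 58.83248577793286
339.6 [[ 74.6 -28.2 -42.6]
 [ 74.6  29.5 -42.6]] 57.675785549816666
341.6 [[ 74.6 -27.6 -44.6]
 [ 74.6  28.9 -44.6]] 56.519085321700466
top plat (array([587.8,  58.4]), 14.1, array([151.3,  60.8]))
scene plat (array([591.7,  54.5]), 13.4, array([153.7,  65.5]))
```

>>> apply_moves --motion '[[[-0.0142,0.06,0,0,0,0,1],[-0.0142,0.06,0,0,0,0,1],[-0.0142,0.06,0,0,0,0,1],[-0.0142,0.06,0,0,0,0,1],[-0.0142,0.06,0,0,0,0,1],[-0.0142,0.06,0,0,0,0,1],[-0.0142,0.06,0,0,0,0,1],[-0.0142,0.06,0,0,0,0,1],[-0.0142,0.06,0,0,0,0,1],[-0.0142,0.06,0,0,0,0,1],[-0.0142,0.06,0,0,0,0,1],[0,0,0,0,0,0,1],[0,0,0,0,0,0,1]]]'

```text
t: 6.37
tool_pos: [567.6, 231.3, 298.1]
ee_rot: [-3.117, -0.381, 0.001]
wrist_force: [-0.3, -1.1, -4.3]
grip_width: 0.695
finger_force: 67.1
```

```bash
python3 - <<'E'
from h import *
p,M=tool();print(p,M.round(3))
w=prm('wrist');im=arm.camera('wrist');cv2.imwrite('pics/w3.png',im)
u=proj(w,[589,57,66])[0];print(u)
print('plat',blob(w,mask(im,3,14,150,80),66,u,130))
print(arm.spot_point('wrist','platform_top')[:2],arm.spot_point('wrist','lid')[:2])
E
```

```text
[567.55119649 231.2655409  298.1139879 ] [[ 0.97   0.241 -0.001]
 [ 0.241 -0.97   0.001]
 [-0.    -0.001 -1.   ]]
[433.57217193 188.41481859]
plat (array([588.3,  56.9]), 14.1, array([148.,  60.]))
[{'centre': [432.8, 189.4], 'conf': 0.64}] [{'centre': [167.9, 176.7], 'conf': 0.61}]
```

View pics/w3.png

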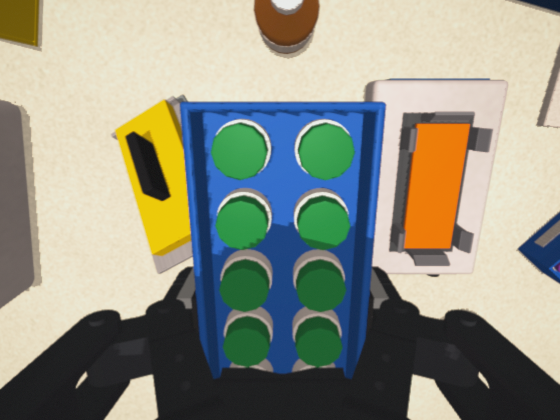

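The orange platform sits at (437,186) and the two side views agree: centre (588.4, 56.0), yaw 14°. Now I'll bring the carrier over the pocket.

>>> apply_moves --motion '[[[0.007,-0.0584,0,0,0,0,1],[0.007,-0.0584,0,0,0,0,1],[0.007,-0.0584,0,0,0,0,1],[0.007,-0.0584,0,0,0,0,1],[0.007,-0.0584,0,0,0,0,1],[0.007,-0.0584,0,0,0,0,1],[0,0,-0.06,0,0,0,1],[0,0,-0.07,0,0,0,1],[0,0,-0.07,0,0,0,1],[0,0,-0.07,0,0,0,1],[0,0,-0.05,0,0,0,1],[0,0,-0.03,0,0,0,1],[0,0,0,0,0,0,1],[0,0,0,0,0,0,1]]]'

```text
t: 7.68
tool_pos: [589.6, 51.4, 122.9]
ee_rot: [3.119, 0.37, -0.002]
wrist_force: [0.7, 0.3, -4.1]
grip_width: 0.698
finger_force: 66.7
```

```bash
python3 - <<'E'
from h import *
p,M=tool();print(p,M.round(4))
d=np.array([588.4,56.0])-p[:2];print(d)
w=prm('wrist');im=arm.camera('wrist');cv2.imwrite('pics/w4.png',im)
s=arm.get_state();print(s['wrist_force'],s['q'])
E
```

```text
[589.64814969  51.44066825 122.85731776] [[ 9.722e-01  2.341e-01 -1.300e-03]
 [ 2.341e-01 -9.722e-01 -1.000e-03]
 [-1.500e-03  7.000e-04 -1.000e+00]]
[-1.24814969  4.55933175]
[-0.17648233 -0.1144866  -3.34781296] [-1.63589955e-01  5.67170192e-01 -1.10983831e-03  1.99135423e+00
  2.31744200e-03  5.81657818e-01 -1.50058009e+00]
```

View pics/w4.png

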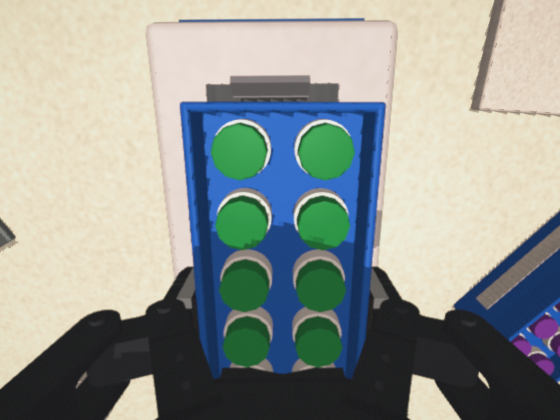

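The carrier is above the pocket. The end wall (centre col ~271) lies left of the carrier's end (centre col 283), which fits the computed 4.6 mm correction towards +y.

>>> apply_moves --motion '[[[-0.0012,0.0045,0,0,0,0.05,1],[-0.0012,0.0045,0,0,0,0.05,1],[0,0,0,0,0,0,1],[0,0,0,0,0,0,1]]]'

```text
t: 8.07
tool_pos: [589.0, 58.3, 124.4]
ee_rot: [-3.117, -0.389, -0.003]
wrist_force: [0.5, 0.9, -4.6]
grip_width: 0.698
finger_force: 66.7
```

```bash
python3 - <<'E'
from h import *
p,M=tool();print(p,np.degrees(np.arctan2(M[1,0],M[0,0])),np.array([588.4,56.0])-p[:2])
w=prm('wrist');im=arm.camera('wrist');cv2.imwrite('pics/w5.png',cv2.resize(im[0:130,120:420],(800,347)))
E
```

```text
[589.03000384  58.33138488 124.36961226] 14.229602960990158 [-0.63000384 -2.33138488]
```

View pics/w5.png

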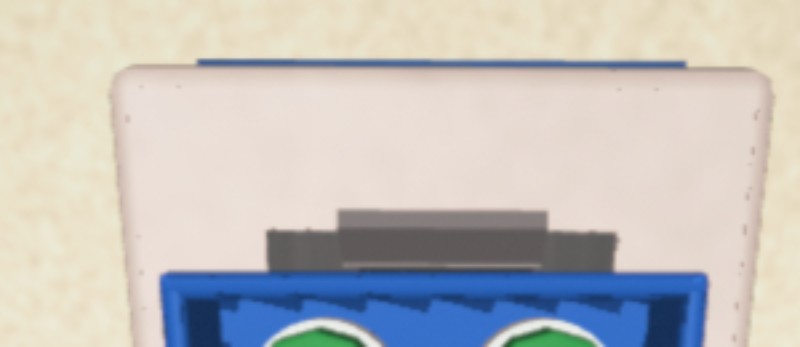

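The end wall appears about 2 mm to world −y of the carrier, which agrees with the TCP error of −2.3 mm.

>>> apply_moves --motion '[[[-0.001,-0.0036,-0.02,0,0,-0.03,1],[0,0,-0.016,0,0,0,1],[0,0,0,0,0,0,1],[0,0,0,0,0,0,1]]]'

```text
t: 8.45
tool_pos: [587.0, 55.7, 104.1]
ee_rot: [3.118, 0.383, -0.004]
wrist_force: [-0.3, -1.1, -4.4]
grip_width: 0.695
finger_force: 67.0
```

```bash
cat > st.py <<'E'
from h import *
import sys
p,M=tool();s=arm.get_state()
print(p.round(1),'yaw',np.degrees(np.arctan2(M[1,0],M[0,0])).round(2),'z',M[:,2].round(4),'err to mixer',(np.array([588.4,56.0])-p[:2]).round(1),'F',s['wrist_force'].round(1),'T',s['wrist_torque'].round(2),s['t'],s['grip_width'])
E
python3 st.py
```

```text
[587.   55.7 104.1] yaw 14.02 z [-2.7e-03 -5.0e-04 -1.0e+00] err to mixer [1.4 0.3] F [-0.3 -1.1 -4.4] T [ 0.01  0.   -0.01] 8.45 0.6948274981683307
```

>>> apply_moves --motion '[[[0.002,0,-0.01,0,0,0,1],[0,0,-0.01,0,0,0,1],[0,0,0,0,0,0,1],[0,0,0,0,0,0,1]]]'

```text
t: 8.78
tool_pos: [588.7, 55.9, 94.8]
ee_rot: [3.118, 0.384, -0.002]
wrist_force: [-0.3, 0.1, -3.8]
grip_width: 0.694
finger_force: 67.0
```

```bash
python3 st.py
```

```text
[588.7  55.9  94.8] yaw 14.04 z [-1.e-03 -1.e-04 -1.e+00] err to mixer [-0.3  0.1] F [-0.3  0.1 -3.8] T [-0.01 -0.03 -0.02] 8.7833 0.6941849137345276
```

>>> apply_moves --motion '[[[0,0,-0.006,0,0,0,1],[0,0,-0.006,0,0,0,1],[0,0,0,0,0,0,1],[0,0,0,0,0,0,1]]]'

```text
t: 9.12
tool_pos: [588.8, 55.9, 89.1]
ee_rot: [3.118, 0.384, -0.001]
wrist_force: [-0.1, -0.0, -4.6]
grip_width: 0.696
finger_force: 67.0
```

```bash
python3 st.py
```

```text
[588.8  55.9  89.1] yaw 14.04 z [-5.e-04 -1.e-04 -1.e+00] err to mixer [-0.4  0.1] F [-0.1 -0.  -4.6] T [-0.02  0.02 -0.05] 9.1167 0.6959107656906199
```

>>> apply_moves --motion '[[[0,0,-0.004,0,0,0,1],[0,0,0,0,0,0,1],[0,0,0,0,0,0,1]]]'

```text
t: 9.37
tool_pos: [589.0, 56.0, 87.3]
ee_rot: [-3.118, -0.384, 0.0]
wrist_force: [0.2, -0.6, -3.7]
grip_width: 0.696
finger_force: 67.0
```

>>> apply_moves --motion '[[[0,0,-0.002,0,0,0,1],[0,0,0,0,0,0,1],[0,0,0,0,0,0,1]]]'

```text
t: 9.62
tool_pos: [589.0, 55.9, 86.3]
ee_rot: [-3.118, -0.384, 0.0]
wrist_force: [-0.3, -0.3, -3.8]
grip_width: 0.698
finger_force: 67.0
```

>>> apply_moves --motion '[[[0,0,-0.002,0,0,0,1],[0,0,0,0,0,0,1],[0,0,0,0,0,0,1]]]'

```text
t: 9.87
tool_pos: [589.1, 55.9, 85.8]
ee_rot: [-3.118, -0.384, -0.001]
wrist_force: [-0.9, 0.0, 0.7]
grip_width: 0.692
finger_force: 67.2
```

>>> apply_moves --motion '[[[0,0,-0.001,0,0,0,1],[0,0,0,0,0,0,1],[0,0,0,0,0,0,1]]]'

```text
t: 10.12
tool_pos: [589.1, 56.0, 85.7]
ee_rot: [-3.118, -0.384, -0.001]
wrist_force: [-1.9, -0.5, 6.2]
grip_width: 0.694
finger_force: 68.2
```

Contact came at 85.8 mm, as expected for 66 mm plus the 20 mm grip height, with a light force. Releasing and rising, then on to the lid.

>>> apply_moves --motion '[[[0,0,0,0,0,0,-1],[0,0,0,0,0,0,-1],[0,0,0,0,0,0,-1],[0,0,0,0,0,0,-1],[0,0,0,0,0,0,-1],[0,0,0.02,0,0,0,-1],[0,0,0.04,0,0,0,-1],[0,0,0.06,0,0,0,-1],[0,0,0.07,0,0,0,-1],[0,0,0.07,0,0,0,-1],[0,0,0.07,0,0,0,-1],[0,0,0.07,0,0,0,-1],[0,0,0,0,0,0,-1],[0,0,0,0,0,0,-1]]]'

```text
t: 11.28
tool_pos: [590.6, 56.1, 288.2]
ee_rot: [-3.118, -0.384, -0.01]
wrist_force: [-1.0, -1.1, -0.6]
grip_width: 0.998
finger_force: 0.0
```

```bash
python3 st.py; python3 - <<'E'
from h import *
w=prm('wrist');im=arm.camera('wrist');cv2.imwrite('pics/w6.png',im)
c=proj(w,[588.4,56,128])[0];print(c)
print('rack',blob(w,mask(im,45,130,80,40),128,c,130))
for n in('lid','stand'): print(n,arm.spot_point('wrist',n)[:2])
E
```

```text
[590.6  56.1 288.2] yaw 14.03 z [ 0.0065  0.0011 -1.    ] err to mixer [-2.2 -0.1] F [-1.  -1.1 -0.6] T [ 0.01  0.02 -0.03] 11.2833 0.9981963042594151
[281.16172124 188.88047236]
rack (array([589. ,  55.6]), 14.0, array([148.6,  60.5]))
lid []
stand [{'centre': [49.0, 155.5], 'conf': 0.59}]
```

View pics/w6.png

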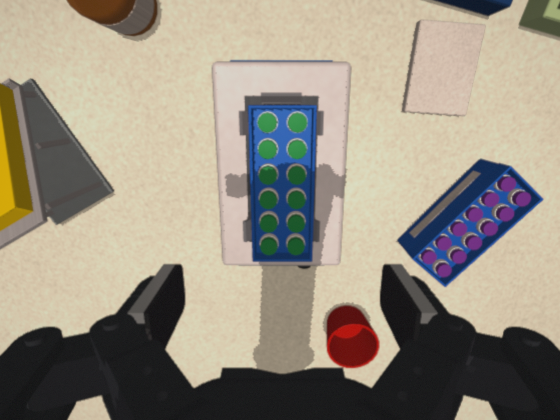

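The carrier sits in the pocket, visible from (250,105) to (316,262) and aligned with the guides; it measures (589.0, 55.6), yaw 14.0°. The stand is at the left edge. Moving above the lid now.

>>> apply_moves --motion '[[[-0.011,0.06,0,0,0,0.4,-1],[-0.011,0.06,0,0,0,0.4,-1],[-0.011,0.06,0,0,0,0.4,-1],[-0.011,0.06,0,0,0,0.4,-1],[-0.011,0.06,0,0,0,0.4,-1],[-0.011,0.06,0,0,0,0.4,-1],[-0.011,0.06,0,0,0,0.4,-1],[-0.011,0.06,0,0,0,0.4,-1],[-0.011,0.06,0,0,0,0.4,-1],[-0.011,0.06,0,0,0,0.4,-1],[0,0,0,0,0,0,-1],[0,0,0,0,0,0,-1]]]'

```text
t: 12.43
tool_pos: [531.8, 358.2, 282.6]
ee_rot: [-3.002, -0.927, 0.006]
wrist_force: [0.2, -0.3, 0.1]
grip_width: 0.995
finger_force: 0.0
```

```bash
python3 st.py; cat > lid.py <<'E'
from h import *
from scipy.optimize import least_squares
def lidR(psi,tilt=35.):
    "lid x points uphill (heading psi deg), z away from the robot"
    return R.from_euler('ZY',[psi,-tilt],degrees=True).as_matrix()
B=np.array([[sx*80,sy*35,z] for sx in(1,-1) for sy in(1,-1) for z in(0,18)],float)
def contour(im,p,near,r):
    m=mask(im,18,35,100,60)
    w=np.zeros_like(m); cv2.circle(w,tuple(int(v) for v in near),r,255,-1); m=cv2.morphologyEx(m&w,cv2.MORPH_CLOSE,np.ones((3,3)))
    c=max(cv2.findContours(m,cv2.RETR_EXTERNAL,cv2.CHAIN_APPROX_NONE)[0],key=cv2.contourArea)
    return cv2.convexHull(c)[:,0].astype(np.float32),cv2.contourArea(c)
def dense(h,n=150):
    h=np.vstack([h,h[:1]]); d=np.r_[0,np.cumsum(np.linalg.norm(np.diff(h,axis=0),axis=1))]; s=np.linspace(0,d[-1],n)
    return np.c_[np.interp(s,d,h[:,0]),np.interp(s,d,h[:,1])]
def fit(views,x0,tilt=35.,freet=False):
    "views: (params, hull, weight)"
    def res(v):
        X=B@lidR(v[3],v[4] if freet else tilt).T+v[:3]; out=[]
        for p,h,wt in views:
            q=cv2.convexHull(proj(p,X).astype(np.float32))
            out+=[wt*cv2.pointPolygonTest(q,(float(a),float(b)),True) for a,b in dense(h)]
        return out
    r=least_squares(res,list(x0)+([tilt] if freet else []),loss='soft_l1',diff_step=1e-3,x_scale=[5,5,5,3]+([3] if freet else []))
    return r.x,np.sqrt(np.mean(np.square(res(r.x))))
E
python3 - <<'E'
from lid import *
w=prm('wrist');im=arm.camera('wrist');cv2.imwrite('pics/w7.png',im)
t=prm('top');it=cv2.imread('pics/top0.png');s=prm('scene');ism=cv2.imread('pics/scene0.png')
x0=[535,354,80,214]
V=[]
for p,i,r,wt in((w,im,150,1),(t,it,40,1),(s,ism,30,1)):
    c=proj(p,x0[:3])[0];h,a=contour(i,p,c,r);V.append((p,h,wt));print(c,a,h.min(0),h.max(0))
    print(cv2.convexHull(proj(p,B@lidR(214).T+x0[:3]).astype(np.float32))[:,0].round().tolist(), cv2.approxPolyDP(h[:,None],3,True)[:,0].tolist())
print(fit(V[:1],x0),fit(V,x0),fit(V,x0,freet=True))
np.save('v0.npy',V[0][1])
E
```

```text
[531.8 358.2 282.6] yaw 34.31 z [-0.0038 -0.0011 -1.    ] err to mixer [  56.6 -302.2] F [ 0.2 -0.3  0.1] T [-0.   -0.05 -0.02] 12.4333 0.9949844071966912
[287.1872039  174.75385035] 10248.0 [244.  99.] [332. 256.]
[[325.0, 248.0], [323.0, 251.0], [251.0, 251.0], [250.0, 247.0], [255.0, 99.0], [320.0, 99.0]] [[307.0, 99.0], [332.0, 245.0], [262.0, 256.0], [244.0, 109.0]]
[159.01815093 218.71674064] 1130.5 [136. 195.] [180. 244.]
[[179.0, 229.0], [155.0, 244.0], [152.0, 239.0], [138.0, 205.0], [160.0, 192.0], [163.0, 196.0]] [[154.0, 195.0], [180.0, 226.0], [160.0, 244.0], [136.0, 212.0]]
[381.6870104  171.77429664] 708.0 [361. 148.] [404. 194.]
[[406.0, 181.0], [401.0, 193.0], [397.0, 196.0], [360.0, 159.0], [367.0, 149.0], [370.0, 145.0]] [[366.0, 148.0], [404.0, 179.0], [401.0, 193.0], [361.0, 163.0]]
(array([531.66692272, 352.89159646,  75.79325198, 223.1831031 ]), np.float64(0.22898403807648282)) (array([531.86579406, 353.26234548,  76.75069321, 223.12257256]), np.float64(0.5028248992513392)) (array([531.86796385, 353.26826104,  76.74242664, 223.12614932,
        35.02602166]), np.float64(0.5027145012005145))
```

View pics/w7.png

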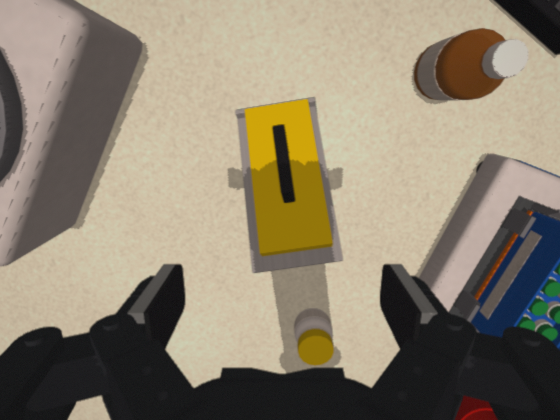

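The lid shows at (244–332, 99–256) with its rib along the slope. The three-view fit gives tilt 35.0°, origin (531.8, 353.1, 76.3) and uphill heading 223.1°, with a residual of 0.2 px in the wrist view.

```bash
cat > goal.py <<'E'
from lid import *
import sys
L=lidR(223.15); O=np.array([531.8,353.1,76.3])
hgt=float(sys.argv[1]); 
T=np.c_[-L[:,0],np.cross(-L[:,2],-L[:,0]),-L[:,2]]
p,M=tool(); g=O+hgt*L[:,2]
dr=R.from_matrix(T@M.T).as_rotvec(degrees=True)
print('goal',g.round(1),'dpos mm',(g-p).round(2),'units',((g-p)/500).round(4),'drot deg',dr.round(2),'units',(dr/5).round(3),'n',L[:,2].round(4),'in lid',((p-O)@L).round(1))
E
python3 goal.py 92; python3 -c "
from cell import arm;print(arm.get_state()['q'])"
```

```text
goal [570.3 389.2 151.7] dpos mm [  37.36   33.43 -131.17] units [ 0.0747  0.0669 -0.2623] drot deg [-21.72  27.21   8.74] units [-4.343  5.442  1.749] n [0.4185 0.3923 0.8192] in lid [116.3  -1.2 170.7]
[-0.55686767  0.43671731 -0.14383981  1.75078463  0.07399125  0.96324081
 -1.70520969]
```

>>> apply_moves --motion '[[[0.0075,0.0067,-0.01,-0.434,0.544,0.175,-1],[0.0075,0.0067,-0.01,-0.434,0.544,0.175,-1],[0.0075,0.0067,-0.02,-0.434,0.544,0.175,-1],[0.0075,0.0067,-0.02,-0.434,0.544,0.175,-1],[0.0075,0.0067,-0.03,-0.434,0.544,0.175,-1],[0.0075,0.0067,-0.03,-0.434,0.544,0.175,-1],[0.0075,0.0067,-0.03,-0.434,0.544,0.175,-1],[0.0075,0.0067,-0.03,-0.434,0.544,0.175,-1],[0.0075,0.0067,-0.03,-0.434,0.544,0.175,-1],[0.0075,0.0067,-0.03,-0.434,0.544,0.175,-1],[0,0,-0.02,0,0,0,-1],[0,0,0,0,0,0,-1],[0,0,0,0,0,0,-1]]]'

```text
t: 13.57
tool_pos: [571.5, 387.4, 154.1]
ee_rot: [2.608, 1.026, -0.819]
wrist_force: [0.0, -0.0, 0.1]
grip_width: 0.995
finger_force: 0.0
```

```bash
python3 goal.py 92; python3 - <<'E'
from lid import *
print(arm.get_state()['q'].round(2))
w=prm('wrist');im=arm.camera('wrist');cv2.imwrite('pics/w8.png',im)
x0=[531.8,353.1,76.3,223.15]
c=proj(w,x0[:3])[0];h,a=contour(im,w,c,170);print(c,a,cv2.approxPolyDP(h[:,None],3,True)[:,0].tolist(),h.min(0),h.max(0))
print(fit([(w,h,1)],x0))
E
```

```text
goal [570.3 389.2 151.7] dpos mm [-1.16  1.83 -2.42] units [-0.0023  0.0037 -0.0048] drot deg [-0.01  0.12  0.19] units [-0.001  0.025  0.038] n [0.4185 0.3923 0.8192] in lid [ 1.7  2.1 93.7]
[-0.61  0.9  -0.13  1.3   0.12  1.56 -1.59]
[279.18188327 205.41223272] 22794.5 [[333.0, 89.0], [325.0, 312.0], [235.0, 313.0], [222.0, 90.0]] [222.  89.] [334. 313.]
(array([531.60173568, 353.3873592 ,  75.74183676, 223.13892971]), np.float64(0.221780049043039))
```

>>> apply_moves --motion '[[[-0.011,-0.0092,-0.021,0,0,0,-1],[-0.011,-0.0092,-0.021,0,0,0,-1],[-0.011,-0.0092,-0.021,0,0,0,-1],[-0.011,-0.0092,-0.021,0,0,0,-1],[-0.011,-0.0092,-0.021,0,0,0,-1],[-0.006,-0.005,-0.012,0,0,0,-1],[0,0,0,0,0,0,-1],[0,0,0,0,0,0,-1]]]'

```text
t: 14.28
tool_pos: [541.5, 363.8, 97.7]
ee_rot: [2.611, 1.029, -0.814]
wrist_force: [0.7, -0.1, 0.6]
grip_width: 0.996
finger_force: 0.0
```

```bash
sed -i 's/O=np.array.*/O=np.array([531.7,353.3,76.0])/' goal.py; python3 goal.py 23;python3 st.py
```

```text
goal [541.3 362.3  94.8] dpos mm [-0.2  -1.48 -2.9 ] units [-0.0004 -0.003  -0.0058] drot deg [-0.2   0.28  0.11] units [-0.039  0.055  0.022] n [0.4185 0.3923 0.8192] in lid [ 0.7 -0.9 26. ]
[541.5 363.8  97.7] yaw 43.01 z [-0.4152 -0.3887 -0.8225] err to mixer [  46.9 -307.8] F [ 0.7 -0.1  0.6] T [ 0.45 -0.42 -0.02] 14.2833 0.9961354592781727
```

>>> apply_moves --motion '[[[-0.0004,-0.003,-0.0055,0,0,0,-1],[0,0,0,0,0,0,1],[0,0,0,0,0,0,1],[0,0,0,0,0,0,1],[0,0,0,0,0,0,1],[0,0,0,0,0,0,1],[0,0,0,0,0,0,1],[0,0,0,0,0,0,1],[0,0,0,0,0,0,1],[0,0,0,0,0,0,1],[0,0,0,0,0,0,1],[0,0,0,0,0,0,1]]]' --squeeze 60

```text
t: 15.28
tool_pos: [541.1, 362.7, 93.5]
ee_rot: [2.61, 1.03, -0.815]
wrist_force: [1.5, 2.1, -0.9]
grip_width: 0.128
finger_force: 61.6
```

```bash
python3 goal.py 23;python3 st.py
```

```text
goal [541.3 362.3  94.8] dpos mm [ 0.18 -0.39  1.37] units [ 0.0004 -0.0008  0.0027] drot deg [-0.19  0.24  0.08] units [-0.037  0.047  0.016] n [0.4185 0.3923 0.8192] in lid [-0.9 -0.4 22. ]
[541.1 362.7  93.5] yaw 43.06 z [-0.4156 -0.389  -0.8221] err to mixer [  47.3 -306.7] F [ 1.5  2.1 -0.9] T [ 0.6  -0.68  0.05] 15.2833 0.12799890370964703
```

>>> apply_moves --motion '[[[0.008,0.0075,0.016,0,0,0,1],[0.017,0.016,0.033,0,0,0,1],[0.025,0.024,0.05,0,0,0,1],[0.025,0.024,0.05,0,0,0,1],[0,0,0.06,0,0,0,1],[0,0,0.06,0,0,0,1],[0,0,0,0,0,0,1],[0,0,0,0,0,0,1]]]'

```text
t: 15.95
tool_pos: [579.2, 399.0, 230.5]
ee_rot: [2.612, 1.03, -0.811]
wrist_force: [0.5, 0.5, -2.2]
grip_width: 0.127
finger_force: 61.2
```

```bash
cat > go.py <<'E'
from lid import *
p,M=tool()
import sys
g=np.array([589,55.9,float(sys.argv[1])]);y=float(sys.argv[2]) if len(sys.argv)>2 else 14.0
c,s=np.cos(np.radians(y)),np.sin(np.radians(y))
T=np.array([[c,s,0],[s,-c,0],[0,0,-1.]])
# lid in tool frame at the grasp: x_l=-x_t, z_l=-z_t ; TCP in lid (-0.9,-0.4,22) -> lid origin in tool
off=T@np.array([-0.9,0.4,22])
g=g+np.r_[-off[:2],0]
dr=R.from_matrix(T@M.T).as_rotvec(degrees=True);d=g-p
print('goal',g.round(1),'d mm',d.round(1),'units',(d/500).round(4),'rot units',(dr/5).round(3),np.linalg.norm(dr).round(1))
E
python3 go.py 230; python3 st.py
```

```text
goal [589.8  56.5 230. ] d mm [  10.6 -342.5   -0.5] units [ 0.0212 -0.6851 -0.001 ] rot units [ 3.335 -6.122 -5.632] 44.8
[579.2 399.  230.5] yaw 43.04 z [-0.4134 -0.387  -0.8242] err to mixer [   9.2 -343. ] F [ 0.5  0.5 -2.2] T [ 0.56 -0.6  -0.03] 15.95 0.12676223730422628
```

>>> apply_moves --motion '[[[0.0015,-0.045,0,0.222,-0.408,-0.375,1],[0.0015,-0.045,0,0.222,-0.408,-0.375,1],[0.0015,-0.045,0,0.222,-0.408,-0.375,1],[0.0015,-0.045,0,0.222,-0.408,-0.375,1],[0.0015,-0.045,0,0.222,-0.408,-0.375,1],[0.0015,-0.045,0,0.222,-0.408,-0.375,1],[0.0015,-0.045,0,0.222,-0.408,-0.375,1],[0.0015,-0.045,0,0.222,-0.408,-0.375,1],[0.0015,-0.045,0,0.222,-0.408,-0.375,1],[0.0015,-0.045,0,0.222,-0.408,-0.375,1],[0.0015,-0.045,0,0.222,-0.408,-0.375,1],[0.0015,-0.045,0,0.222,-0.408,-0.375,1],[0.0015,-0.045,0,0.222,-0.408,-0.375,1],[0.0015,-0.045,0,0.222,-0.408,-0.375,1],[0.0015,-0.045,0,0.222,-0.408,-0.375,1],[0,0,0,0,0,0,1],[0,0,0,0,0,0,1]]]'

```text
t: 17.37
tool_pos: [587.3, 57.7, 226.7]
ee_rot: [3.117, 0.377, -0.015]
wrist_force: [-0.5, 0.9, -1.6]
grip_width: 0.124
finger_force: 61.1
```

```bash
cat > held.py <<'E'
from lid import *
# lid held: fit origin + full rotation from the wrist picture, in the tool frame
p,M=tool(); w=prm('wrist'); im=arm.camera('wrist'); cv2.imwrite('pics/held.png',im)
x0=p+M@np.array([0,0,22.]); c=proj(w,x0)[0]
m=mask(im,18,35,100,60); ww=np.zeros_like(m); cv2.circle(ww,tuple(int(v) for v in c),230,255,-1); m&=ww
cc=max(cv2.findContours(m,cv2.RETR_EXTERNAL,cv2.CHAIN_APPROX_NONE)[0],key=cv2.contourArea)
print(c,cv2.contourArea(cc),cv2.approxPolyDP(cc,4,True)[:,0].tolist())
T=np.c_[-M[:,0],M[:,1],-M[:,2]]
print('expected top corners',proj(w,x0+np.array([[80,35,18],[80,-35,18],[-80,-35,18],[-80,35,18],[-80,-35,0],[-80,35,0.]])@T.T).round(1).tolist())
E
python3 held.py; python3 go.py 220; python3 st.py
```

```text
[281.54695367 247.86343034] 26204.0 [[200, 90], [214, 307], [232, 291], [238, 267], [252, 261], [256, 250], [266, 250], [272, 197], [295, 200], [298, 250], [308, 250], [312, 261], [326, 266], [333, 292], [350, 307], [365, 90]]
expected top corners [[344.9, 394.4], [218.2, 394.4], [196.5, 88.0], [366.4, 88.0], [206.0, 89.4], [357.1, 89.5]]
goal [589.8  56.5 220. ] d mm [ 1.7 -3.6 -6.9] units [ 0.0034 -0.0071 -0.0138] rot units [ 0.022 -0.095  0.005] 0.5
[588.1  60.1 226.9] yaw 13.97 z [-0.0083 -0.0019 -1.    ] err to mixer [ 0.3 -4.1] F [ 0.   0.5 -1.8] T [0.04 0.01 0.03] 17.4167 0.13271435049556526
```

View pics/held.png

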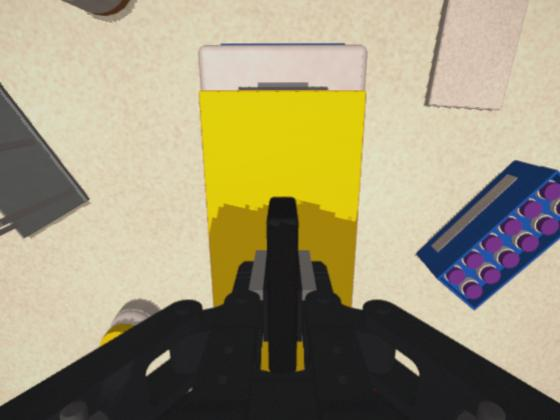

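The held picture shows the lid straight in the grip: far edge at cols 200–365, row 90, against an expected 197–366 at row 88. The carrier's end wall shows just beyond it. Aligning and lowering to just above the rim.

>>> apply_moves --motion '[[[0.003,-0.006,-0.03,0.02,-0.09,0,1],[0,0,-0.05,0,0,0,1],[0,0,-0.03,0,0,0,1],[0,0,-0.014,0,0,0,1],[0,0,0,0,0,0,1],[0,0,0,0,0,0,1],[0,0,0,0,0,0,1]]]'

```text
t: 18.0
tool_pos: [591.9, 58.6, 166.8]
ee_rot: [-3.118, -0.386, -0.007]
wrist_force: [0.1, -0.5, -1.1]
grip_width: 0.127
finger_force: 61.1
```

```bash
python3 held.py; python3 go.py 160; python3 st.py
```

```text
[281.58931498 247.79787248] 26197.5 [[200, 90], [214, 307], [232, 291], [238, 267], [252, 261], [256, 250], [266, 250], [272, 197], [294, 198], [298, 250], [308, 250], [312, 261], [326, 266], [333, 292], [350, 307], [365, 90]]
expected top corners [[344.9, 394.3], [218.2, 394.3], [196.6, 87.8], [366.5, 87.9], [206.0, 89.3], [357.1, 89.4]]
goal [589.8  56.5 160. ] d mm [-2.3 -1.8 -7.1] units [-0.0045 -0.0037 -0.0141] rot units [-0.008  0.059 -0.017] 0.3
[592.   58.3 167.1] yaw 14.08 z [ 5.1e-03  7.0e-04 -1.0e+00] err to mixer [-3.6 -2.3] F [-0.2 -1.  -1.7] T [-0.06  0.01 -0.07] 18.05 0.12503547202734802
```

>>> apply_moves --motion '[[[-0.004,-0.0036,-0.012,0,0.06,0,1],[0,0,0,0,0,0,1],[0,0,0,0,0,0,1],[0,0,0,0,0,0,1]]]'

```text
t: 18.38
tool_pos: [589.1, 55.7, 160.2]
ee_rot: [-3.118, -0.384, 0.003]
wrist_force: [0.4, 0.6, -1.6]
grip_width: 0.13
finger_force: 61.1
```

```bash
python3 go.py 155; python3 st.py
```

```text
goal [589.8  56.5 155. ] d mm [ 0.7  0.8 -5.2] units [ 0.0014  0.0015 -0.0104] rot units [-0.002 -0.023 -0.006] 0.1
[589.1  55.7 160.2] yaw 14.03 z [-2.e-03  2.e-04 -1.e+00] err to mixer [-0.7  0.3] F [ 0.4  0.6 -1.6] T [-0.01  0.03  0.05] 18.3833 0.13038435887285935
```

>>> apply_moves --motion '[[[0.001,0.001,-0.008,0,-0.01,0,1],[0,0,-0.006,0,0,0,1],[0,0,-0.006,0,0,0,1],[0,0,0,0,0,0,1],[0,0,0,0,0,0,1]]]'

```text
t: 18.8
tool_pos: [589.3, 56.4, 149.7]
ee_rot: [-3.118, -0.384, 0.003]
wrist_force: [-0.3, -0.2, -0.9]
grip_width: 0.128
finger_force: 61.1
```

```bash
python3 st.py
```

```text
[589.3  56.4 149.7] yaw 14.05 z [-0.0021  0.     -1.    ] err to mixer [-0.9 -0.4] F [-0.3 -0.2 -0.9] T [-0.02 -0.01  0.02] 18.8 0.1283508259022987
```

>>> apply_moves --motion '[[[0,0,-0.004,0,0,0,1],[0,0,-0.004,0,0,0,1],[0,0,0,0,0,0,1],[0,0,0,0,0,0,1]]]'

```text
t: 19.13
tool_pos: [589.4, 56.4, 145.9]
ee_rot: [-3.118, -0.384, 0.002]
wrist_force: [-0.3, 0.8, -2.3]
grip_width: 0.125
finger_force: 61.1
```

>>> apply_moves --motion '[[[0,0,-0.004,0,0,0,1],[0,0,-0.004,0,0,0,1],[0,0,0,0,0,0,1],[0,0,0,0,0,0,1]]]'

```text
t: 19.47
tool_pos: [589.4, 56.4, 141.9]
ee_rot: [-3.118, -0.384, 0.003]
wrist_force: [0.0, -0.2, -1.4]
grip_width: 0.129
finger_force: 61.1
```

No force at 141.9, so the skirt is over the rim. Lowering in fine steps.

>>> apply_moves --motion '[[[0,0,-0.004,0,0,0,1],[0,0,0,0,0,0,1],[0,0,0,0,0,0,1]]]'

```text
t: 19.72
tool_pos: [589.5, 56.4, 139.9]
ee_rot: [-3.118, -0.384, 0.002]
wrist_force: [0.0, 0.0, -2.3]
grip_width: 0.132
finger_force: 61.1
```

>>> apply_moves --motion '[[[0,0,-0.002,0,0,0,1],[0,0,0,0,0,0,1],[0,0,0,0,0,0,1]]]'

```text
t: 19.97
tool_pos: [589.5, 56.4, 139.0]
ee_rot: [-3.118, -0.384, 0.002]
wrist_force: [-0.5, 0.1, -1.0]
grip_width: 0.127
finger_force: 61.1
```

>>> apply_moves --motion '[[[0,0,-0.001,0,0,0,1],[0,0,0,0,0,0,1],[0,0,0,0,0,0,1]]]'

```text
t: 20.22
tool_pos: [589.6, 56.4, 138.5]
ee_rot: [-3.118, -0.384, 0.002]
wrist_force: [0.3, -0.1, -2.2]
grip_width: 0.131
finger_force: 61.1
```

>>> apply_moves --motion '[[[0,0,-0.002,0,0,0,1],[0,0,0,0,0,0,1],[0,0,0,0,0,0,1]]]'

```text
t: 20.47
tool_pos: [589.5, 56.4, 137.5]
ee_rot: [-3.118, -0.384, 0.002]
wrist_force: [0.4, -0.7, -0.8]
grip_width: 0.128
finger_force: 61.1
```

>>> apply_moves --motion '[[[0,0,-0.001,0,0,0,1],[0,0,0,0,0,0,1],[0,0,0,0,0,0,1]]]'

```text
t: 20.72
tool_pos: [589.5, 56.4, 137.0]
ee_rot: [-3.118, -0.384, 0.002]
wrist_force: [0.1, -0.2, -2.4]
grip_width: 0.127
finger_force: 61.1
```

>>> apply_moves --motion '[[[0,0,-0.001,0,0,0,1],[0,0,0,0,0,0,1],[0,0,0,0,0,0,1]]]'

```text
t: 20.97
tool_pos: [589.5, 56.4, 136.5]
ee_rot: [-3.118, -0.384, 0.002]
wrist_force: [0.4, -0.4, -1.1]
grip_width: 0.129
finger_force: 61.1
```

>>> apply_moves --motion '[[[0,0,-0.001,0,0,0,1],[0,0,0,0,0,0,1],[0,0,0,0,0,0,1]]]'

```text
t: 21.22
tool_pos: [589.6, 56.4, 136.0]
ee_rot: [-3.118, -0.384, 0.002]
wrist_force: [-0.4, 0.1, -1.1]
grip_width: 0.13
finger_force: 61.1
```

>>> apply_moves --motion '[[[0,0,-0.001,0,0,0,1],[0,0,0,0,0,0,1],[0,0,0,0,0,0,1]]]'

```text
t: 21.47
tool_pos: [589.6, 56.4, 135.5]
ee_rot: [-3.118, -0.384, 0.002]
wrist_force: [0.4, -0.7, -1.4]
grip_width: 0.128
finger_force: 61.1
```

>>> apply_moves --motion '[[[0,0,-0.001,0,0,0,1],[0,0,0,0,0,0,1],[0,0,0,0,0,0,1]]]'

```text
t: 21.72
tool_pos: [589.6, 56.4, 135.3]
ee_rot: [-3.118, -0.384, 0.002]
wrist_force: [-1.7, -0.5, 0.6]
grip_width: 0.133
finger_force: 61.5
```

>>> apply_moves --motion '[[[0,0,-0.0007,0,0,0,1],[0,0,0,0,0,0,1],[0,0,0,0,0,0,1]]]'

```text
t: 21.97
tool_pos: [589.5, 56.4, 135.1]
ee_rot: [-3.118, -0.384, 0.002]
wrist_force: [-3.2, -0.1, 5.7]
grip_width: 0.128
finger_force: 62.1
```

```bash
python3 st.py; python3 held.py
```

```text
[589.5  56.4 135.1] yaw 14.04 z [-1.2e-03  1.0e-04 -1.0e+00] err to mixer [-1.1 -0.4] F [-3.2 -0.1  5.7] T [ 0.05  0.26 -0.  ] 21.9667 0.12831557161859186
[281.58009464 247.87095172] 26242.5 [[365, 90], [199, 90], [214, 307], [232, 291], [238, 267], [252, 261], [256, 250], [266, 250], [272, 197], [295, 200], [298, 250], [308, 250], [312, 261], [326, 266], [333, 292], [351, 306]]
expected top corners [[344.9, 394.3], [218.2, 394.4], [196.6, 88.0], [366.4, 88.1], [206.0, 89.5], [357.1, 89.5]]
```

The lid came to rest at 135.3 mm, the seated height (136 expected, against about 149 if it were still on the rim), with light force. I'll release, rise, shut the fingers and hover over the rib.

>>> apply_moves --motion '[[[0,0,0,0,0,0,-1],[0,0,0,0,0,0,-1],[0,0,0,0,0,0,-1],[0,0,0,0,0,0,-1],[0,0,0,0,0,0,-1],[0,0,0.02,0,0,0,-1],[0,0,0.05,0,0,0,-1],[0,0,0.05,0,0,0,-1],[0,0,0.02,0,0,0,1],[0,0,0,0,0,0,1],[0,0,0,0,0,0,1],[0,0,0,0,0,0,1],[0,0,0,0,0,0,1],[0,0,0,0,0,0,1],[0,0,0,0,0,0,1],[0,0,0,0,0,0,1],[0,0,0,0,0,0,1],[0,0,0,0,0,0,1],[0,0,0,0,0,0,1]]]'

```text
t: 23.6
tool_pos: [589.6, 56.4, 204.6]
ee_rot: [-3.118, -0.384, 0.002]
wrist_force: [-0.4, -0.7, -0.2]
grip_width: 0.001
finger_force: 0.0
```

```bash
python3 st.py; cat > chk.py <<'E'
from lid import *
im=arm.camera('top');t=prm('top');sc=arm.camera('scene');s=prm('scene')
import itertools
def fl(views):
    def res(v):
        X=B@R.from_euler('Z',v[3],degrees=True).as_matrix().T+v[:3];o=[]
        for p,h,wt in views:
            q=cv2.convexHull(proj(p,X).astype(np.float32));o+=[cv2.pointPolygonTest(q,(float(a),float(b)),True) for a,b in dense(h)]
        return o
    r=least_squares(res,[589,56,114,14.],loss='soft_l1',diff_step=1e-3,x_scale=[5,5,5,3]);return r.x.round(1),np.sqrt(np.mean(np.square(res(r.x)))).round(2)
w=prm('wrist');wi=arm.camera('wrist')
V=[]
for n,p,i,r in(('top',t,im,45),('scene',s,sc,45),('wrist',w,wi,170)):
    h,a=contour(i,p,proj(p,[589,56,114])[0],r);V.append((p,h,1));print(n,a,cv2.approxPolyDP(h[:,None],3,True)[:,0].tolist(), cv2.convexHull(proj(p,B@R.from_euler('Z',14,degrees=True).as_matrix().T+[589,56,114]).astype(np.float32))[:,0].round().tolist())
    print(n,fl(V[-1:]))
print(fl(V[:2]))
print('racks/others',[ (n,arm.look_for('top',n)[:2]) for n in('cup','bottle','pot')])
E
python3 chk.py
```

```text
[589.6  56.4 204.6] yaw 14.04 z [-1.4e-03  2.0e-04 -1.0e+00] err to mixer [-1.2 -0.4] F [-0.4 -0.7 -0.2] T [ 0.    0.03 -0.  ] 23.6 0.0010597238555897035Traceback (most recent call last):
  File "chk.py", line 14, in <module>
    h,a=contour(i,p,proj(p,[589,56,114])[0],r);V.append((p,h,1));print(n,a,cv2.approxPolyDP(h[:,None],3,True)[:,0].tolist(), cv2.convexHull(proj(p,B@R.from_euler('Z',14,degrees=True).as_matrix().T+[589,56,114]).astype(np.float32))[:,0].round().tolist())
        ~~~~~~~^^^^^^^^^^^^^^^^^^^^^^^^^^^^^^^
  File "lid.py", line 10, in contour
    c=max(cv2.findContours(m,cv2.RETR_EXTERNAL,cv2.CHAIN_APPROX_NONE)[0],key=cv2.contourArea)
ValueError: max() iterable argument is empty
```

```bash
sed -i "s/(('top',t,im,45),/(/; s/print(fl(V\[:2\]))/print(fl(V))/; /racks/d" chk.py; python3 chk.py
```

```text
scene 1030.0 [[282.0, 191.0], [302.0, 180.0], [345.0, 208.0], [326.0, 222.0], [282.0, 195.0]] [[345.0, 205.0], [344.0, 210.0], [327.0, 223.0], [282.0, 194.0], [282.0, 189.0], [300.0, 179.0]]
scene (array([595.3,  52.3, 119.1,  14.5]), np.float64(0.27))
wrist 16785.0 [[338.0, 94.0], [329.0, 303.0], [236.0, 305.0], [226.0, 94.0]] [[340.0, 93.0], [329.0, 318.0], [235.0, 318.0], [225.0, 93.0]]
wrist (array([589.5,  56. , 109. ,  14. ]), np.float64(3.18))
(array([589.3,  56.1, 112.2,  14. ]), np.float64(2.84))
```

The lid sits level and in place: wrist fit yaw 14.0° and centre (589.5, 56.0). Now pressing with the shut fingers.

>>> apply_moves --motion '[[[0,0,-0.03,0,0,0,1],[0,0,-0.025,0,0,0,1],[0,0,-0.015,0,0,0,1],[0,0,-0.006,0,0,0,1],[0,0,-0.003,0,0,0,1],[0,0,-0.002,0,0,0,1],[0,0,0,0,0,0,1],[0,0,0,0,0,0,1]]]'

```text
t: 24.57
tool_pos: [590.0, 56.5, 164.7]
ee_rot: [-3.118, -0.384, 0.0]
wrist_force: [0.3, 0.4, -0.4]
grip_width: -0.002
finger_force: 0.0
```

>>> apply_moves --motion '[[[0,0,-0.002,0,0,0,1],[0,0,-0.002,0,0,0,1],[0,0,0,0,0,0,1]]]'

```text
t: 24.82
tool_pos: [590.1, 56.5, 163.5]
ee_rot: [-3.118, -0.384, -0.0]
wrist_force: [-1.7, 0.6, 4.6]
grip_width: 0.004
finger_force: 3.1
```

Contact at 163.5 as predicted, so the bottom should be near 153.5.

>>> apply_moves --motion '[[[0,0,-0.002,0,0,0,1],[0,0,-0.002,0,0,0,1],[0,0,-0.002,0,0,0,1],[0,0,-0.002,0,0,0,1],[0,0,0,0,0,0,1]]]'

```text
t: 25.23
tool_pos: [590.2, 56.5, 160.0]
ee_rot: [-3.118, -0.384, -0.0]
wrist_force: [-2.4, -0.3, 8.4]
grip_width: -0.004
finger_force: 4.4
```

>>> apply_moves --motion '[[[0,0,-0.002,0,0,0,1],[0,0,-0.002,0,0,0,1],[0,0,-0.002,0,0,0,1],[0,0,-0.002,0,0,0,1],[0,0,0,0,0,0,1]]]'

```text
t: 25.65
tool_pos: [590.2, 56.5, 156.0]
ee_rot: [-3.118, -0.384, -0.0]
wrist_force: [-3.4, -0.2, 8.5]
grip_width: 0.001
finger_force: 4.5
```

>>> apply_moves --motion '[[[0,0,-0.002,0,0,0,1],[0,0,-0.002,0,0,0,1],[0,0,-0.001,0,0,0,1],[0,0,0,0,0,0,1],[0,0,0,0,0,0,1]]]'

```text
t: 26.07
tool_pos: [590.2, 56.5, 154.1]
ee_rot: [-3.118, -0.384, -0.0]
wrist_force: [-3.7, -0.5, 12.6]
grip_width: -0.003
finger_force: 6.3
```

>>> apply_moves --motion '[[[0,0,-0.001,0,0,0,1],[0,0,-0.001,0,0,0,1],[0,0,0,0,0,0,1]]]'

```text
t: 26.32
tool_pos: [590.3, 56.4, 154.0]
ee_rot: [-3.118, -0.384, -0.001]
wrist_force: [-4.5, -1.3, 17.9]
grip_width: 0.002
finger_force: 9.3
```

>>> apply_moves --motion '[[[0,0,-0.001,0,0,0,1],[0,0,-0.001,0,0,0,1],[0,0,0,0,0,0,1]]]'

```text
t: 26.57
tool_pos: [590.3, 56.5, 153.9]
ee_rot: [-3.118, -0.383, -0.001]
wrist_force: [-6.3, -0.9, 24.5]
grip_width: -0.003
finger_force: 12.2
```

>>> apply_moves --motion '[[[0,0,-0.001,0,0,0,1],[0,0,0,0,0,0,1],[0,0,0,0,0,0,1]]]'

```text
t: 26.82
tool_pos: [590.3, 56.5, 153.9]
ee_rot: [-3.118, -0.383, -0.001]
wrist_force: [-7.8, -1.0, 27.1]
grip_width: -0.002
finger_force: 13.6
```

>>> apply_moves --motion '[[[0,0,0.005,0,0,0,1],[0,0,0.02,0,0,0,1],[0,0,0.06,0,0,0,1],[0,0,0.07,0,0,0,1],[0,0,0.07,0,0,0,1],[-0.04,-0.05,0.03,0,0,0,1],[-0.04,-0.05,0,0,0,0,1],[-0.04,-0.05,0,0,0,0,1],[-0.03,-0.05,0,0,0,0,1],[0,-0.05,0,0,0,0,1],[0,-0.05,0,0,0,0,1],[0,0,0,0,0,0,1],[0,0,0,0,0,0,1]]]'

```text
t: 27.9
tool_pos: [514.3, -95.3, 277.1]
ee_rot: [3.119, 0.378, -0.001]
wrist_force: [0.8, 0.0, 0.2]
grip_width: 0.001
finger_force: 0.0
```

```bash
python3 - <<'E'
from h import *
exec(open('chk.py').read().split("w=prm")[0])
V=[]
for n,p,i in(('top',t,im),('scene',s,sc)):
    try:
        h,a=contour(i,p,proj(p,[589,56,104])[0],45);V.append((p,h,1));print(n,a,h.min(0),h.max(0),fl(V[-1:]))
    except Exception as e: print(n,e)
if len(V)==2: print(fl(V))
a=cv2.imread('pics/top0.png').astype(int)
d=(np.abs(a-im).max(2)>50).astype(np.uint8)
n,_,st,_=cv2.connectedComponentsWithStats(d);print([x.tolist() for x in st[1:] if x[4]>40])
for nme in('platform_top',): print(arm.look_for('scene',nme)[:1])
E
python3 st.py
```

```text
top 1618.5 [251. 169.] [288. 233.] (array([581.9,  57.4, 128.7,  13.7]), np.float64(0.44))
scene 1057.0 [282. 182.] [344. 225.] (array([597.2,  50.6, 111.5,  14.2]), np.float64(0.25))
(array([588. ,  57.9, 102.2,  13.9]), np.float64(0.51))
[[306, 153, 98, 267, 16939], [252, 170, 37, 62, 1487], [137, 196, 43, 47, 1062], [392, 227, 45, 61, 1580], [382, 331, 178, 89, 5711]]
[{'centre': [307.1, 217.3], 'conf': 0.6}]
[514.8 -92.2 276.8] yaw 14.16 z [-1.3e-03  9.0e-04 -1.0e+00] err to mixer [ 73.6 148.2] F [-0.4  0.2 -0.6] T [ 0.03 -0.02  0.05] 28.05 -0.0005290514275954338
```

```bash
python3 -c "
from cell import arm;print(arm.hand_in())"
```

```text
the job is handed in; nothing more can be done
None
```

The job is handed in at about 28 s: the green-capped carrier is in the mixer's pocket, the lid is fitted over it, and the platform stopped after about 10 mm of travel under about 27 N; nothing else on the bench showed as moved where the last top view was clear (the arm hid part of it).

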